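# Dispense a straw and stand it in the glass

## Task

Get one straw for the drink: press the straw dispenser's pedal fully down to its stop and let it spring back up, so that a single straw rolls out into the open tray. Then take that straw from the tray and stand it, one end down, in the empty clear glass tumbler, leaving the tumbler upright, the other straws inside the dispenser and the things around undisturbed.

Things in the scene. Friction and masses are not known exactly. Their poses are not given: they have to be found in the camera images.
- dispenser: Straw dispenser of plain aluminium with a clear lid, fixed on the worktop. Origin under its middle; z up, -x its front (toward the robot, pedal side). 160 mm wide (y). Housing: x -8 to 66 mm, 126 mm high. Before it, to x = -82, a low part between 86 mm high cheeks (y = +-80 mm) holds ramp and tray. A full press lifts the front straw over an 88 mm high wall at x = -6; it rolls into the tray.
- tray_rest (a point): Where a delivered straw's centre comes to rest in the tray, lying along the dispenser's y: 66 mm in front of the dispenser's origin, 78 mm high (straw within 5 mm along y). Lip in front 88 mm high. Ramp and lip are cut away for the fingers from y = -36 to +36 mm, from 36 mm behind this point forward: nothing below there but the pedal, at most 61 mm high.
- pedal (a joint): Pedal hinge, rad: 0 raised (rest), 0.36 down on its stop. Axis along the dispenser's y, 60 mm in front of its origin, 30 mm high; the front edge goes down. A spring returns it; at mid pad about 4 N to start, 10 N at the stop. The straw is let go only in the last sixth of the travel; each full press delivers one straw.
- pedal_pad (a point): Middle of the top of the pedal's black ribbed rubber pad on a steel plate 100 mm wide (dispenser's y), 54 mm deep. At rest 113.6 mm in front of the dispenser's origin, 53 mm high, the plate rising toward the robot at 0.30 rad; on the stop 118 mm in front, 32.5 mm high, nearly level. Nothing stands above it.
- straw0: The front one of four equal bamboo straws in the dispenser, the one delivered by the first press: 140 mm long, 12 mm diameter, 14 g, plain pale wood with one slim darker ring. Origin at its centre; its y axis runs along it (x and z turn as it rolls).
- straw0_left (a point): One end of that straw (70 mm from its centre along +y).
- straw0_right (a point): The other end of that straw (70 mm from its centre along -y).
- straw1: The second straw, next in line in the dispenser behind the wall; same shape.
- straw2: The third straw in the dispenser; same shape.
- straw3: The fourth straw in the dispenser; same shape.
- tumbler: Empty clear glass tumbler, loose, no handle, 81 mm across the top, 91 mm high; mouth about 60 mm wide inside, inner floor 18 mm above its foot, about 50 mm wide. Origin at the centre of its underside, z up. A straw in it leans on the rim, some 33 degrees from upright. It stands left or right of the dispenser, the mug on the other side.
- mug: Bystander: speckled pale grey mug with a handle, 88 mm high, 86 mm wide, 117 mm with its handle; origin under its middle.
- candle: Bystander: candle in a glass jar (pink wax inside), 76 mm wide, 90 mm high; origin under its middle. Not the tumbler.
- honey: Bystander: honey jar with a dark lid, 62 mm wide, 99 mm high; origin under its middle.
- lemon: Bystander: lemon, 71 x 53 x 51 mm, lying on the worktop; origin under its middle.

How it is judged:
By the outcome, as a careful person would: the job done as asked, in the order asked, and still so for the second after the job is handed in, with the robot touching nothing.
It also fails if it takes over 48 s, if anything falls off the work surface, if the arm or the gripper's body presses on something with over 40 N, if the wrist force passes 120 N, or if a joint passes its speed limit or range.

## Robot

A 6-joint arm with a two-finger parallel gripper is mounted at the origin on the work surface; the furniture and walls round the work are solid. World frame = base frame: x ahead of the robot, y to its left, z up, the work surface at z = 0. Lengths are in m, angles in rad, forces in N, time in s.
With the tool pointing down it reaches from about 0.275 to 0.85 m from the base axis. Payload 5.2 kg.
Tool frame: the origin (TCP) lies between the finger pads; the fingertips stand r.nose_length ahead of it and the grasp point (between the pads) is the TCP (r.nose_length is the distance from the TCP to the fingertips, in m); z points along the fingers, y is the line along which they close (so a half turn about z gives the same grasp; the last joint's range is limited). The gripper opens to 85 mm and grips with 20 to 120 N. Pads are 22 mm wide; open, the fingers measure 114 mm over their backs; the gripper's body (76 mm by 85 mm) begins 54 mm behind the grasp point. The pads swing forward as they close: fully open they stand 13 mm farther back than shut.
Start: joints at [-1.479, 0.259, 1.535, -0, 1.348, -0.203], TCP at [0.16, -0.526, 0.25] pointing down, gripper open.
Joint ranges: [-3.14, 3.14], [-0.91, 2.08], [0.19, 2.58], [-1.22, 4.36], [0.22, 2.71], [-3.12, 3.12]. Speed limits (rad/s): [2.57, 2.57, 3.14, 3.14, 3.14, 3.14].

## Interface

Orientations are given as a 3x3 rotation matrix whose columns are the frame's x, y, z axes.
In Python, from station import r gives the robot as it stands.
- The arm moves only by the shell command python3 steer.py, which reads ROWS from standard input. ROWS is a JSON object whose key "deltas" holds a list of rows, 1 to 8 of them, each of 7 numbers: a rotation vector rx, ry, rz in fractions of the full range, 1 being pi rad, then dx, dy, dz in a scale on which 1.0 is 1 m, then the opening from 0.0 (shut) to 1.0 (fully open); each row is the pose to reach, as a shift and turn from the pose commanded when the command began, along the tool's axes at that moment; what a row does not reach only later rows make up. A row lasts 1/12 s, in which the tool goes at most 0.0417 m and 0.125 rad, less where a joint would pass 70% of its speed; a pose out of reach is approached as far as the arm can. The fingers move at their own pace and stop on an object; the grip force is fixed at half the most. Time passes only in rows, so rows that do not move let the fingers close. It prints the time, the measured TCP pose, the force, the opening and the grip force at its end. A shift or turn number past 1, either way, is cut back to 1. Input that does not fit is refused with a message, and nothing moves.
- r.state(): the state, without advancing time (a new reading comes with each control period).
- r.grab_frame(name): name is "scene" or "top" or "wrist"; returns the picture (400x640x3 uint8, red, green, blue); there is no depth.
- r.camera_params(name): a dict with "fx", "fy", "cx", "cy" (pixels), "world_from_camera" (4x4, takes a point from camera to world coordinates); the wrist camera has in their place "mount" (4x4, takes a point from camera to tool coordinates, whose origin is the TCP and whose axes are the flange's). Camera axes: x right, y down, z forward; pixel columns grow to the right and rows downward; lengths in m; the calibration is good to about 2 mm. A picture is of the moment at which its call begins: read the wrist's pose just before it. camera_params takes no time and is no camera call.
- r.job_done(): hands the job in; it is judged then, once.
The state is a dict: "t": time; "joints": joint angles; "joint_vel": joint speeds; "joint_torque": joint torques, N m; "tool_pos": TCP position; "tool_rot": TCP orientation; "contact_force": force on the tool from outside, world axes, zero at the start; "ft_torque": the same for the moment, N m; "gripper_width": opening from 0.0 (shut) to 1.0 (fully open); "gripper_force": force on a finger pad.
Only numpy, scipy, OpenCV 4.12 (cv2) and the standard library are available. Lean on these libraries where they do the work, as an engineer would, in place of code of your own. Each camera call takes 0.05 s, during which the arm holds its last target. There are 200 camera calls.

## Working session

There is one attempt and no reset: what is moved stays moved. The work goes in short steps, Python scripts to look and compute and a shell command to move; the robot and the scene stay as the last step left them, time stands still between calls to the robot, and variables do not carry over. Pictures are saved under pics/ and viewed, at most 12 in all, crops included, and the job is handed in when it is done.

```bash
ls; mkdir -p pics
python3 - <<'E'
from station import r
import cv2,numpy as np
s=r.state();print(s['t'],s['tool_pos'],np.round(s['tool_rot'],3).tolist(),r.nose_length,s['gripper_width'])
for n in("scene","top"):
    im=r.grab_frame(n);cv2.imwrite(f"pics/{n}0.png",im[:,:,::-1]);p=r.camera_params(n);print(n,p['fx'],p['fy'],p['cx'],p['cy'],np.round(p['world_from_camera'],4).tolist())
print(r.camera_params("wrist"))
E
```

```text
pics
station.py
steer.py
0.0 [ 0.15979433 -0.52576945  0.24949035] [[0.957, 0.291, -0.0], [0.291, -0.957, 0.002], [0.0, -0.002, -1.0]] 0.019 1.0002830978034036
scene 395.9156615055262 395.9156615055262 318.2527126321849 202.1384839074738 [[-0.6041, -0.4209, 0.6767, -0.1476], [-0.7969, 0.3242, -0.5097, 0.4716], [-0.0048, -0.8472, -0.5313, 0.6065], [0.0, 0.0, 0.0, 1.0]]
top 483.1174097322359 483.1174097322359 312.29612922250953 199.72706996400774 [[-0.0157, -0.9825, 0.1854, 0.2525], [-0.9999, 0.0152, -0.0045, -0.0111], [0.0016, -0.1854, -0.9827, 1.4068], [0.0, 0.0, 0.0, 1.0]]
{'fx': 307.5966806439681, 'fy': 307.5966806439681, 'cx': 317.977730245063, 'cy': 196.7114283067704, 'mount': array([[ 6.61648447e-04, -9.56734425e-01, -2.90961857e-01,
         7.54900458e-02],
       [ 9.99999539e-01,  4.30636695e-04,  8.57992844e-04,
         1.06398529e-03],
       [-6.95572438e-04, -2.90962291e-01,  9.56734269e-01,
        -1.25051792e-01],
       [ 0.00000000e+00,  0.00000000e+00,  0.00000000e+00,
         1.00000000e+00]])}
```

View pics/scene0.png

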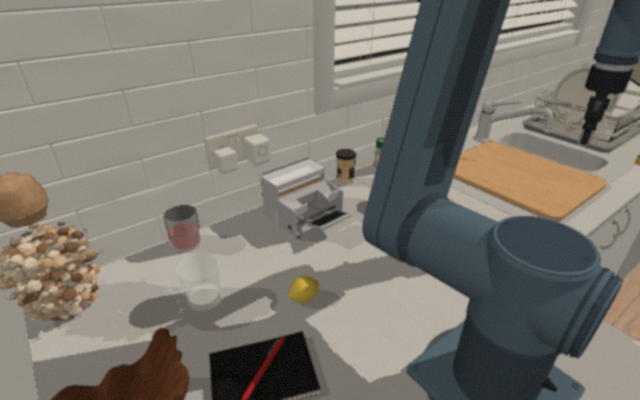

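View pics/top0.png

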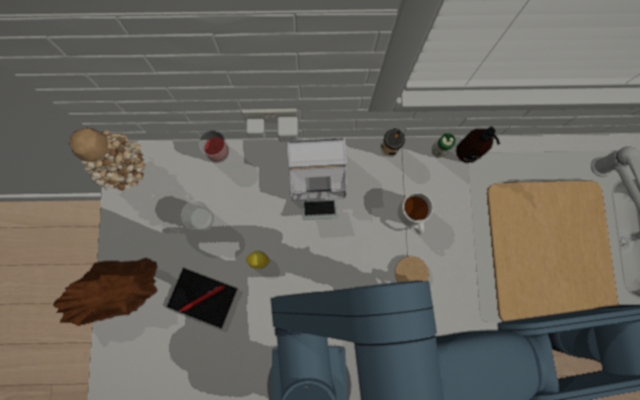

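The scene view has the dispenser at about (300,195), pedal at (325,217), tumbler (200,282), candle (183,228) and lemon (303,289). In the top view the dispenser is at (318,170), pedal (320,208), tumbler (198,217), mug (415,208), candle (214,146) and lemon (258,259). Next I'll magnify both.

Run:
```python
import cv2,numpy as np
a=cv2.imread("pics/top0.png")
c=cv2.resize(a[130:240,170:360],None,fx=4.2,fy=4.2,interpolation=cv2.INTER_CUBIC)
cv2.imwrite("pics/topc.png",c)
```

```text
(no output)
```

View pics/topc.png

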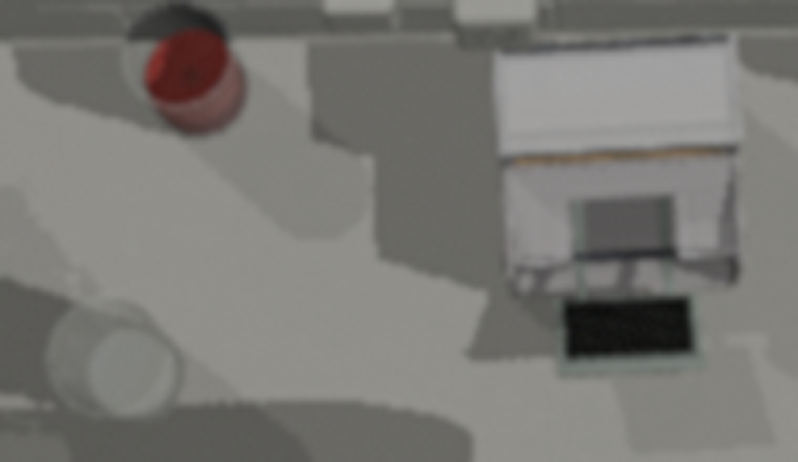

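The crop shows the pad centre at top-view pixel (319.8,207.6), the lid's back edge from (288.3,142.4) to (344.5,139.0), and the tumbler rim centre at about (196,216) with its base at (201,218.6).

```bash
cat > h.py <<'E'
import numpy as np,cv2
from station import r
def ray(n,u,v,z,T=None):
    p=r.camera_params(n); T=p['world_from_camera'] if T is None else T
    d=T[:3,:3]@[(u-p['cx'])/p['fx'],(v-p['cy'])/p['fy'],1]; o=T[:3,3]
    return o+d*(z-o[2])/d[2]
def proj(n,P,T=None):
    p=r.camera_params(n); T=p['world_from_camera'] if T is None else T
    q=(np.atleast_2d(P)-T[:3,3])@T[:3,:3]
    return np.c_[p['fx']*q[:,0]/q[:,2]+p['cx'],p['fy']*q[:,1]/q[:,2]+p['cy']]
def wristT(s):
    T=np.eye(4);T[:3,:3]=s['tool_rot'];T[:3,3]=s['tool_pos'];return T@r.camera_params("wrist")['mount']
def disp(x,y,a,L):
    c,s=np.cos(a),np.sin(a);return np.asarray(L)@np.array([[c,s,0],[-s,c,0],[0,0,1]])+[x,y,0]
E
python3 - <<'E'
from h import *
f=lambda u,v:(u/4.2+170,v/4.2+130)
for nm,u,v,z in[("pad",629,326,.053),("padL",566,327,.053),("padR",692,325,.053),("backL",497,52,.126),("backR",733,38,.126),("padfrontL",558,374,.06),("padfrontR",700,368,.06),("cheekL",515,270,.086),("cheekR",738,260,.086),("rim",110,360,.091),("base",131,372,.01)]:
    print(nm,np.round(ray("top",*f(u,v),z),4))
for nm,u,v,z in[("pad",325,217,.053),("rim",198,265,.091),("lemon",303,289,.025),]:print(nm,np.round(ray("scene",u,v,z),4))
for nm,u,v,z in[("candle",214,146,.06),("mug",416,208,.08),("lemon",258,259,.03),("honey",393,140,.09)]:print(nm,np.round(ray("top",u,v,z),4))
E
```

```text
pad [ 0.4847 -0.0381  0.053 ]
padL [0.4847 0.0045 0.053 ]
padR [ 0.4847 -0.0808  0.053 ]
backL [0.6561 0.0467 0.126 ]
backR [ 0.6634 -0.1087  0.126 ]
padfrontL [0.4516 0.0102 0.06  ]
padfrontR [ 0.4542 -0.0851  0.06  ]
cheekL [0.5179 0.0375 0.086 ]
cheekR [ 0.5224 -0.1107  0.086 ]
rim [0.4608 0.3033 0.091 ]
base [0.465  0.3078 0.01  ]
pad [ 0.4919 -0.0307  0.053 ]
rim [0.4681 0.3039 0.091 ]
lemon [0.3453 0.1408 0.025 ]
candle [0.6693 0.265  0.06  ]
mug [ 0.4748 -0.3057  0.08  ]
lemon [0.3437 0.1392 0.03  ]
honey [ 0.67  -0.249  0.09 ]
```

```bash
cat >> h.py <<'E'
from scipy.spatial.transform import Rotation as R
def pose(yaw,pitch=0):  # tool down, tool x at azimuth yaw, then pitched up so tool z tips toward tool x
    b=np.array([[np.cos(yaw),np.sin(yaw),0],[np.sin(yaw),-np.cos(yaw),0],[0,0,-1]]).T
    b=np.array([[np.cos(yaw),np.sin(yaw),0],[np.sin(yaw),-np.cos(yaw),0],[0,0,-1]])
    return b@R.from_rotvec([0,pitch,0]).as_matrix()
def delta(pos,rot):
    s=r.state();M=np.array(s['tool_rot'])
    print("rot",np.round(R.from_matrix(M.T@rot).as_rotvec(),4),"shift",np.round(M.T@(np.array(pos)-s['tool_pos']),4))
E
python3 -c "
from h import *
print(pose(0,1.2)[:,2])
delta([.44,-.04,.25],pose(1.605))"
```

```text
[ 0.93203909  0.         -0.36235775]
rot [-1.2000e-03 -1.4000e-03 -1.3102e+00] shift [ 4.093e-01 -3.834e-01  3.000e-04]
```

The manual's scale: turns go in shares of pi rad. Converting my numbers, -0.96 rad / 3.1416 = -0.3056.

```bash
A="" ; echo '{"deltas":[[0, 0, -0.0382, 0.03, -0.028, 0, 0.3], [0, 0, -0.0764, 0.06, -0.056, 0, 0.3], [0, 0, -0.1146, 0.09, -0.084, 0, 0], [0, 0, -0.1528, 0.12, -0.112, 0, 0], [0, 0, -0.191, 0.15, -0.14, 0, 0], [0, 0, -0.2292, 0.18, -0.169, 0, 0], [0, 0, -0.2674, 0.21, -0.197, 0, 0], [0, 0, -0.3056, 0.24, -0.225, 0, 0]]}' | python3 steer.py; python3 -c "
from h import *
delta([.44,-.04,.25],pose(1.605))"
```

```text
t: 0.77
tool_pos: [0.3244, -0.2392, 0.2502]
tool_rot: [[0.306, 0.952, -0.0], [0.952, -0.306, 0.0], [0.0, -0.0, -1.0]]
contact_force: [0.7, -0.6, 0.5]
gripper_width: -0.003
gripper_force: 0.0
rot [-1.00e-04 -2.00e-04 -3.45e-01] shift [2.25e-01 4.92e-02 2.00e-04]
```

To row units: -0.345 rad / 3.1416 = -0.1098.

```bash
echo '{"deltas":[[0, 0, -0.0191, 0.035, 0.008, 0, 0], [0, 0, -0.0382, 0.07, 0.016, 0, 0], [0, 0, -0.0573, 0.11, 0.024, 0, 0], [0, 0, -0.0764, 0.15, 0.033, 0, 0], [0, 0, -0.0955, 0.185, 0.041, 0, 0], [0, 0, -0.1098, 0.225, 0.049, 0, 0], [0, 0, -0.1098, 0.225, 0.049, 0, 0], [0, 0, -0.1098, 0.225, 0.049, 0, 0]]}' | python3 steer.py
python3 - <<'E'
from h import *
s=r.state();T=wristT(s);im=r.grab_frame("wrist")[:,:,::-1];cv2.imwrite("pics/w1.png",im);np.save("w1.npy",T)
print(s['tool_pos'],s['joints'])
# projected model overlay of current estimate
P=disp(.597,-.033,.045,[[-.1136,0,.053],[-.066,0,.078],[-.082,.08,.086],[-.082,-.08,.086],[-.008,.08,.126],[-.008,-.08,.126]])
print(np.round(proj("wrist",P,T),1))
E
```

```text
t: 1.43
tool_pos: [0.4408, -0.0404, 0.2499]
tool_rot: [[-0.034, 0.999, -0.001], [0.999, 0.034, 0.0], [0.0, -0.001, -1.0]]
contact_force: [-0.4, -0.3, -1.1]
gripper_width: -0.001
gripper_force: 0.0
[ 0.44080735 -0.04044411  0.24987159] [-3.44450708e-01  6.32984287e-02  1.77328903e+00 -5.18387525e-05
  1.30609039e+00 -3.78692326e-01]
[[356.5 173.9]
 [407.6 179. ]
 [398.8  94. ]
 [388.6 255.6]
 [508.6  91.5]
 [478.8 275.6]]
```

View pics/w1.png

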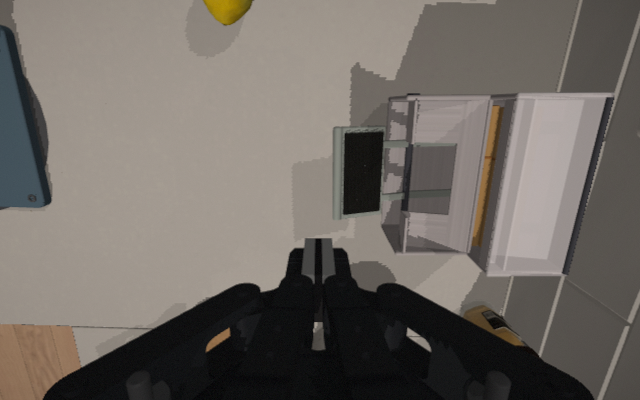

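The wrist view shows the pad centre at about (363,173), the tray to its right (383–405), the housing at u 490–610, and the lemon at the top. I'll magnify the dispenser for a precise fit.

Run:
```python
from h import *
im=cv2.imread("pics/w1.png");T=np.load("w1.npy")
c=cv2.resize(im[80:285,325:595],None,fx=2.9,fy=2.9,interpolation=cv2.INTER_CUBIC)
L=[]
for y in(.08,-.08):L+=[[-.082,y,.086],[-.082,y,0],[-.008,y,.086],[-.008,y,.126],[.066,y,.126]]
L+=[[-.1136,0,.053]]+[[-.1136+a*.027*np.cos(.3),b*.05,.053-a*.027*np.sin(.3)] for a in(-1,1) for b in(-1,1)]
for p in proj("wrist",disp(.597,-.033,.045,L),T):
    cv2.circle(c,tuple(int(x) for x in (p-[325,80])*2.9),3,(0,0,255),-1)
cv2.imwrite("pics/w1c.png",c)
```

```text
(no output)
```

View pics/w1c.png

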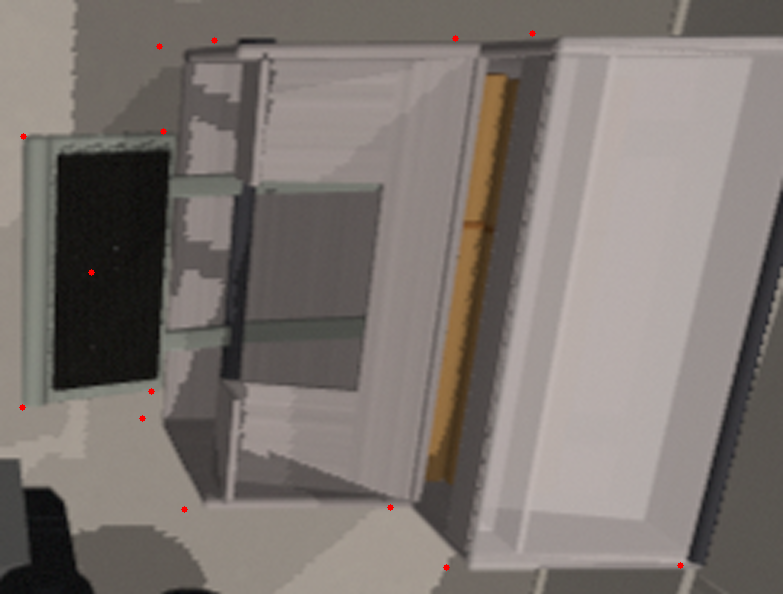

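Run:
```python
from h import *
from scipy.optimize import least_squares
T=np.load("w1.npy")
L=np.array([[-.082,.08,0],[-.082,-.08,0],[-.082,-.08,.086],[-.008,-.08,.086],[-.008,.08,.086],[-.008,.08,.126],[-.008,-.08,.126],[-.1136,0,.053]])
o=np.array([[187,57],[165,424],[205,502],[412,500],[480,45],[558,40],[470,567],[112,270]])/2.9+[325,80]
f=lambda q:(proj("wrist",disp(*q,L),T)-o).ravel()
s=least_squares(f,[.6,-.033,.045],loss='soft_l1');print(s.x,np.round(f(s.x).reshape(-1,2),1).tolist())
q=s.x
# check in top view
o2=np.array([[629,326]])/4.2+[170,130]
print(proj("top",disp(*q,L[-1:])),o2)
for n,l in(("pad",[-.1136,0,.053]),("padstop",[-.118,0,.0325]),("rest",[-.066,0,.078]),("grasp",[-.066,.024,.078])):print(n,np.round(disp(*q,[l]),4))
```

```text
[ 0.60484961 -0.03382455  0.0449237 ] [[-2.6, -2.6], [-1.8, -1.0], [0.3, 3.5], [-0.1, 3.5], [0.0, -1.1], [1.1, -0.8], [0.1, 1.1], [0.2, 1.8]]
[[320.00507458 205.30885558]] [[319.76190476 207.61904762]]
pad [[ 0.4914 -0.0389  0.053 ]]
padstop [[ 0.487  -0.0391  0.0325]]
rest [[ 0.5389 -0.0368  0.078 ]]
grasp [[ 0.5378 -0.0128  0.078 ]]
```

```bash
echo '{"deltas":[[0, 0, 0, 0.001, 0.023, 0.035, 0], [0, 0, 0, 0.001, 0.045, 0.07, 0], [0, 0, 0, 0.001, 0.045, 0.105, 0], [0, 0, 0, 0.001, 0.045, 0.14, 0], [0, 0, 0, 0.001, 0.045, 0.165, 0], [0, 0, 0, 0.001, 0.045, 0.165, 0]]}' | python3 steer.py; echo '{"deltas":[[0, 0, 0, 0, 0, 0.005, 0], [0, 0, 0, 0, 0, 0.01, 0], [0, 0, 0, 0, 0, 0.015, 0], [0, 0, 0, 0, 0, 0.02, 0], [0, 0, 0, 0, 0, 0.025, 0], [0, 0, 0, 0, 0, 0.028, 0], [0, 0, 0, 0, 0, 0.03, 0], [0, 0, 0, 0, 0, 0.03, 0]]}' | python3 steer.py
```

```text
t: 1.98
tool_pos: [0.4811, -0.0412, 0.0805]
tool_rot: [[-0.025, 1.0, -0.01], [1.0, 0.026, 0.003], [0.003, -0.01, -1.0]]
contact_force: [-0.8, 0.7, -0.2]
gripper_width: 0.005
gripper_force: 0.0
t: 2.65
tool_pos: [0.4855, -0.041, 0.0565]
tool_rot: [[-0.03, 1.0, 0.0], [1.0, 0.03, -0.001], [-0.002, 0.0, -1.0]]
contact_force: [-5.1, -2.5, 7.3]
gripper_width: -0.0
gripper_force: 4.1
```

```bash
echo '{"deltas":[[0, 0, 0, 0, 0, 0.002, 0], [0, 0, 0, 0, 0, 0.004, 0], [0, 0, 0, 0, 0, 0.006, 0], [0, 0, 0, 0, 0, 0.006, 0], [0, 0, 0, 0, 0, 0.006, 0]]}' | python3 steer.py
```

```text
t: 3.07
tool_pos: [0.4854, -0.0409, 0.051]
tool_rot: [[-0.03, 1.0, 0.001], [1.0, 0.03, -0.001], [-0.001, 0.001, -1.0]]
contact_force: [-6.0, -3.1, 11.2]
gripper_width: -0.004
gripper_force: 5.7
```

```bash
echo '{"deltas":[[0, 0, 0, 0, 0, 0.001, 0], [0, 0, 0, 0, 0, 0.002, 0], [0, 0, 0, 0, 0, 0.003, 0], [0, 0, 0, 0, 0, 0.004, 0], [0, 0, 0, 0, 0, 0.004, 0]]}' | python3 steer.py
```

```text
t: 3.48
tool_pos: [0.4857, -0.041, 0.05]
tool_rot: [[-0.03, 1.0, 0.002], [1.0, 0.03, -0.002], [-0.002, 0.002, -1.0]]
contact_force: [-15.5, -0.3, 42.0]
gripper_width: -0.0
gripper_force: 21.0
```

On the stop (42 N). Release and look.

```bash
echo '{"deltas":[[0, 0, 0, 0, 0, -0.012, 0], [0, 0, 0, 0, 0, -0.024, 0], [0, 0, 0, 0, 0, -0.036, 0], [0, 0, 0, 0, -0.01, -0.07, 0], [0, 0, 0, 0, -0.02, -0.105, 0], [0, 0, 0, 0, -0.03, -0.14, 0.2], [0, 0, 0, 0, -0.045, -0.17, 0.35], [0, 0, 0, 0, -0.045, -0.17, 0.35]]}' | python3 steer.py; echo '{"deltas":[[0, 0, 0, 0, 0, 0, 0.35], [0, 0, 0, 0, 0, 0, 0.35], [0, 0, 0, 0, 0, 0, 0.35], [0, 0, 0, 0, 0, 0, 0.35]]}' | python3 steer.py;python3 - <<'E'
from h import *
s=r.state();T=wristT(s);im=r.grab_frame("wrist")[:,:,::-1];cv2.imwrite("pics/w2.png",im);np.save("w2.npy",T)
c=cv2.resize(im[80:285,325:595],None,fx=2.9,fy=2.9,interpolation=cv2.INTER_CUBIC);cv2.imwrite("pics/w2c.png",c)
print(s['tool_pos'],s['gripper_width'],proj("wrist",disp(.604,-.034,.045,[[-.066,0,.078],[-.066,.07,.078],[-.066,-.07,.078]]),T))
E
```

```text
t: 4.15
tool_pos: [0.442, -0.0424, 0.2221]
tool_rot: [[-0.029, 1.0, 0.011], [1.0, 0.029, -0.004], [-0.005, 0.011, -1.0]]
contact_force: [0.9, -0.9, -0.5]
gripper_width: 0.351
gripper_force: 0.0
t: 4.48
tool_pos: [0.4402, -0.0414, 0.2141]
tool_rot: [[-0.029, 1.0, -0.002], [1.0, 0.029, 0.001], [0.001, -0.002, -1.0]]
contact_force: [0.4, 0.0, -0.3]
gripper_width: 0.351
gripper_force: 0.0
[ 0.44017252 -0.04140085  0.21413503] 0.3511932622178734 [[427.74535157 188.54946504]
 [435.37030136 105.63853511]
 [421.18839983 259.84737267]]
```

View pics/w2c.png

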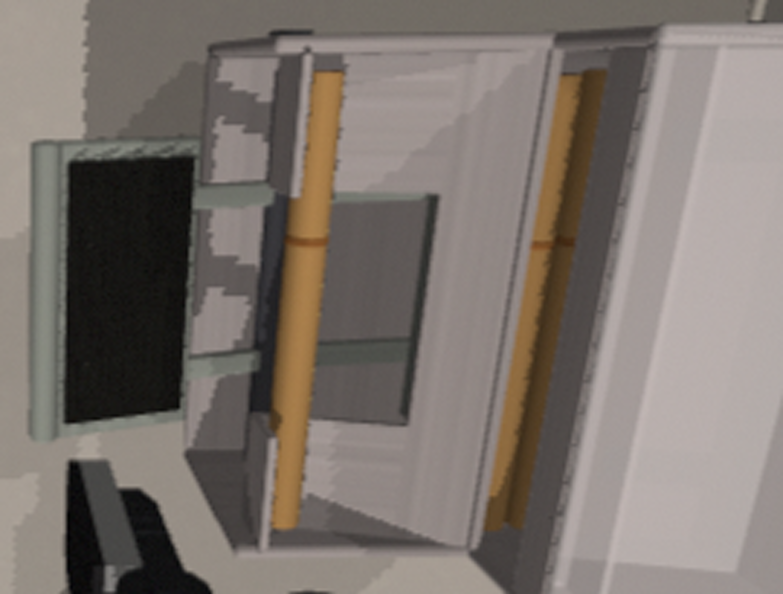

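One straw is in the tray, from crop (329,70) to (285,528), which is image (438.4,104.1) to (423.3,262.1). The others are still behind the wall.

Run:
```python
from h import *
T=np.load("w2.npy")
a=ray("wrist",438.4,104.1,.079,T);b=ray("wrist",423.3,262.1,.079,T)
m=(a+b)/2;u=(a-b)/np.linalg.norm(a-b);print(a,b,np.linalg.norm(a-b),m,u)
yaw=np.arctan2(u[1],u[0]);g=m+.022*u;g[2]=.086;print(yaw,g)
delta([g[0],g[1],.15],pose(yaw))
```

```text
[0.53683632 0.03422024 0.079     ] [ 0.5431237 -0.1086717  0.079    ] 0.143030198266413 [ 0.53998001 -0.03722573  0.079     ] [-0.04395844  0.99903336  0.        ]
1.6147689341183629 [ 0.53901292 -0.015247    0.086     ]
rot [-0.0023 -0.0009 -0.0149] shift [0.0233 0.0996 0.0639]
```

To row units: -0.015 rad / 3.1416 = -0.0048.

```bash
echo '{"deltas":[[0, 0, -0.0025, 0.012, 0.035, 0.01, 0.35], [0, 0, -0.0048, 0.023, 0.07, 0.03, 0.35], [0, 0, -0.0048, 0.023, 0.1, 0.06, 0.35], [0, 0, -0.0048, 0.023, 0.1, 0.085, 0.35], [0, 0, -0.0048, 0.023, 0.1, 0.11, 0.35], [0, 0, -0.0048, 0.023, 0.1, 0.129, 0.35], [0, 0, -0.0048, 0.023, 0.1, 0.129, 0.35], [0, 0, -0.0048, 0.023, 0.1, 0.129, 0.35]]}' | python3 steer.py; echo '{"deltas":[[0, 0, 0, 0, 0, 0, 0.3], [0, 0, 0, 0, 0, 0, 0], [0, 0, 0, 0, 0, 0, 0], [0, 0, 0, 0, 0, 0, 0], [0, 0, 0, 0, 0, 0, 0]]}' | python3 steer.py
```

```text
t: 5.2
tool_pos: [0.5388, -0.0154, 0.0846]
tool_rot: [[-0.044, 0.999, -0.004], [0.999, 0.044, 0.001], [0.001, -0.004, -1.0]]
contact_force: [-0.3, 0.1, 0.8]
gripper_width: 0.349
gripper_force: 0.0
t: 5.62
tool_pos: [0.5409, -0.016, 0.0879]
tool_rot: [[-0.044, 0.999, 0.003], [0.999, 0.044, -0.001], [-0.001, 0.003, -1.0]]
contact_force: [0.1, -0.2, 6.6]
gripper_width: 0.11
gripper_force: 59.2
```

Run:
```python
from h import *
s=r.state();print(s['contact_force'],s['gripper_width'],s['tool_pos']);im=r.grab_frame("wrist")[:,:,::-1]
cv2.imwrite("pics/w3.png",cv2.resize(im[120:330,215:425],None,fx=2.8,fy=2.8,interpolation=cv2.INTER_CUBIC))
```

```text
[ 0.1259073  -0.21631602  6.5944588 ] 0.11031385616020022 [ 0.54087828 -0.01603831  0.08785104]
```

View pics/w3.png

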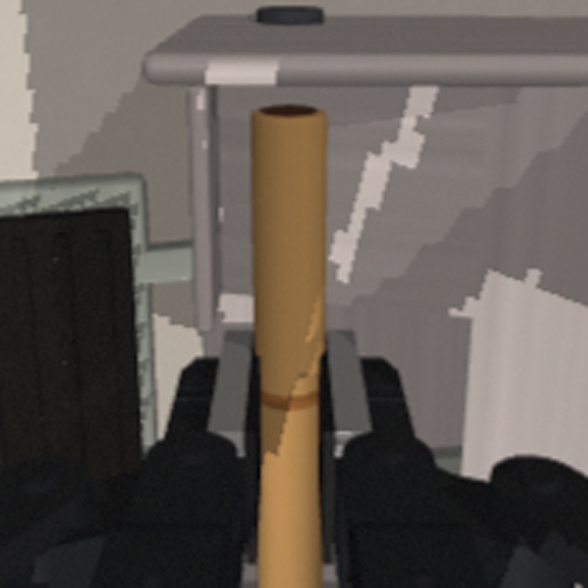

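The straw is between the pads with its dark ring at the finger pads (crop (288,400)) and its end at (288,110). Lifting.

```bash
echo '{"deltas":[[0, 0, 0, 0, 0, -0.004, 0], [0, 0, 0, 0, 0, -0.01, 0], [0, 0, 0, 0, 0, -0.02, 0], [0, 0, 0, 0, 0, -0.04, 0], [0, 0, 0, 0, 0, -0.07, 0], [0, 0, 0, 0, 0, -0.1, 0], [0, 0, 0, 0, 0, -0.13, 0], [0, 0, 0, 0, 0, -0.13, 0]]}' | python3 steer.py
python3 - <<'E'
from h import *
s=r.state();T=wristT(s);w=r.grab_frame("wrist")[:,:,::-1];c=r.grab_frame("scene")[:,:,::-1]
a=cv2.resize(w[100:340,200:440],(400,400),interpolation=cv2.INTER_CUBIC);b=cv2.resize(c[130:330,160:360],(400,400),interpolation=cv2.INTER_CUBIC)
cv2.imwrite("pics/l.png",np.hstack([a,b]))
tc=np.array([.463,.304,0]);az=np.arctan2(.304,.463);print(az)
delta([.40,.1,.27],pose(az,0)); np.save("w4.npy",T)
E
```

```text
t: 6.33
tool_pos: [0.5431, -0.0163, 0.2236]
tool_rot: [[-0.044, 0.999, 0.011], [0.999, 0.044, -0.003], [-0.003, 0.011, -1.0]]
contact_force: [1.5, 0.3, 0.2]
gripper_width: 0.112
gripper_force: 58.8
0.5809922026199011
rot [ 4.1000e-03 -1.0000e-03  1.0339e+00] shift [ 0.1219 -0.1352 -0.0522]
```

View pics/l.png

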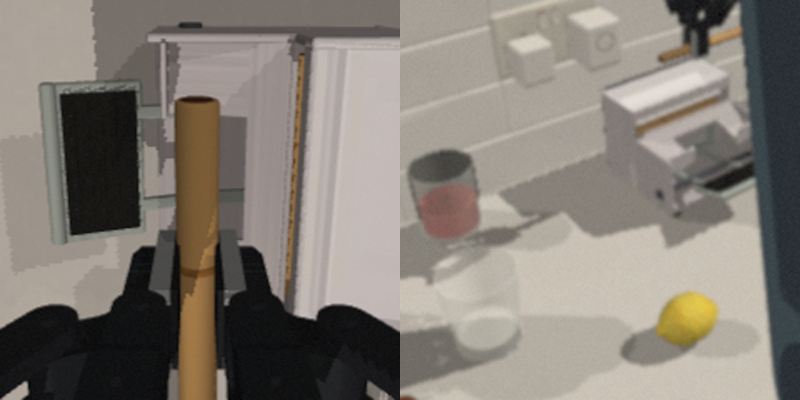

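The straw is lifted clear, tumbler and candle unmoved. Now toward the tumbler, measuring it with the wrist camera.

To row units: 0.36 rad / 3.1416 = 0.1146.

```bash
echo '{"deltas":[[0, 0, 0.0382, 0.027, -0.022, -0.01, 0], [0, 0, 0.0764, 0.054, -0.044, -0.02, 0], [0, 0, 0.1146, 0.08, -0.066, -0.03, 0], [0, 0, 0.1528, 0.107, -0.088, -0.04, 0], [0, 0, 0.191, 0.134, -0.11, -0.05, 0], [0, 0, 0.2292, 0.16, -0.132, -0.06, 0], [0, 0, 0.2674, 0.187, -0.154, -0.066, 0], [0, 0, 0.3056, 0.214, -0.174, -0.066, 0]]}' | python3 steer.py; echo '{"deltas":[[0, 0.0318, 0.0255, 0, 0, 0, 0], [0, 0.0637, 0.0255, 0, 0, 0, 0], [0, 0.0955, 0.0255, 0, 0, 0, 0], [0, 0.0955, 0.0255, 0, 0, 0, 0]]}' | python3 steer.py
python3 - <<'E'
from h import *
s=r.state();T=wristT(s);w=r.grab_frame("wrist")[:,:,::-1];np.save("w5.npy",T)
cv2.imwrite("pics/w5.png",w)
print(s['joints'],proj("wrist",[[.465,.305,0],[.465,.305,.091],[.4,.3,0]],T))
E
```

```text
t: 7.1
tool_pos: [0.3569, 0.189, 0.2824]
tool_rot: [[0.79, 0.613, -0.0], [0.613, -0.79, 0.0], [-0.0, -0.0, -1.0]]
contact_force: [1.1, 0.6, -0.7]
gripper_width: 0.109
gripper_force: 58.8
t: 7.43
tool_pos: [0.3547, 0.1879, 0.2797]
tool_rot: [[0.798, 0.554, 0.237], [0.526, -0.832, 0.175], [0.294, -0.014, -0.956]]
contact_force: [-0.7, 0.5, -0.4]
gripper_width: 0.111
gripper_force: 58.8
[ 0.06643783 -0.23239109  1.99848481  0.17629019  1.12711974  0.99564636] [[293.23683922 109.31394043]
 [285.3156071   85.00934187]
 [270.00197402 150.76436395]]
```

View pics/w5.png

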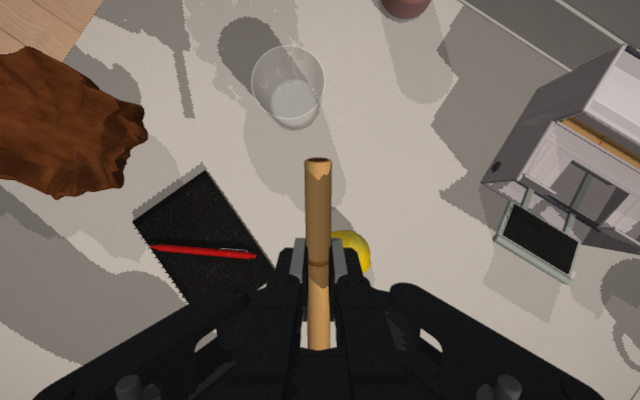

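The rim is centred at about (288.5,83) and the inner floor at (294,102). The predictions for (0.465,0.305) agree to within a few pixels.

Run:
```python
from h import *
T=np.load("w5.npy")
c1=ray("wrist",288.5,83,.091,T);c2=ray("wrist",294,102,.018,T);print(c1,c2)
c=(c1+c2)/2;az=np.arctan2(c[1],c[0])
# straw ends: top end (318,160) in hand; depth from TCP along tool z ~ .009
p=r.camera_params("wrist");M=p['mount'];d=M[:3,:3]@[(318-p['cx'])/p['fx'],(162-p['cy'])/p['fy'],1]
print("tip in tool",M[:3,3]+d*(.009-M[2,3])/d[2])
lean=.33;Rt=pose(az,np.pi/2-lean);h=np.array([np.cos(az),np.sin(az),0])
# straw lower end in tool (-.092,0,.009)
low=c-.012*h;low[2]=.026
tcp=low-Rt@np.array([-.092,0,.009]);print("az",az,"tcp",tcp)
pre=tcp+[0,0,.12]; print(pre);delta(pre-.06*h,Rt)
```

```text
[0.46869193 0.30333825 0.091     ] [0.47017602 0.30521908 0.018     ]
tip in tool [0.05076045 0.00143537 0.009     ]
az 0.5750961448966441 tcp [0.47723594 0.30933576 0.11595228]
[0.47723594 0.30933576 0.23595228]
rot [-0.0176  0.9442 -0.0018] shift [ 0.0903 -0.0347  0.0749]
```

To row units: 0.944 rad / 3.1416 = 0.3005.

```bash
echo '{"deltas":[[0, 0.0382, 0, 0.011, -0.004, 0.009, 0], [0, 0.0764, 0, 0.023, -0.008, 0.018, 0], [0, 0.1146, 0, 0.034, -0.013, 0.027, 0], [-0.0032, 0.1528, 0, 0.046, -0.018, 0.037, 0], [-0.0032, 0.191, 0, 0.057, -0.022, 0.046, 0], [-0.0032, 0.2292, 0, 0.068, -0.027, 0.056, 0], [-0.0057, 0.2674, 0, 0.079, -0.031, 0.065, 0], [-0.0057, 0.3005, -0.0006, 0.09, -0.035, 0.075, 0]]}' | python3 steer.py; echo '{"deltas":[[0, 0, 0, 0, 0, 0, 0], [0, 0, 0, 0, 0, 0, 0]]}' | python3 steer.py
cat > g.py <<'E'
from h import *
c=np.array([.4694,.3043,0]);az=.575;lean=.33;Rt=pose(az,np.pi/2-lean);h=np.array([np.cos(az),np.sin(az),0])
low=c-.012*h;low[2]=.024
tcp=low-Rt@np.array([-.0895,0,.009])
s=r.state();print("lower end",s['tool_pos']+s['tool_rot']@np.array([-.0895,0,.009]),"joints",np.round(s['joints'],2))
delta(tcp+[0,0,.12],Rt);delta(tcp,Rt)
E
python3 g.py
```

```text
t: 8.15
tool_pos: [0.413, 0.2755, 0.2503]
tool_rot: [[0.466, 0.592, 0.658], [0.309, -0.806, 0.506], [0.829, -0.032, -0.558]]
contact_force: [0.2, 1.5, 0.3]
gripper_width: 0.112
gripper_force: 58.9
t: 8.32
tool_pos: [0.4122, 0.2754, 0.2492]
tool_rot: [[0.471, 0.592, 0.654], [0.31, -0.806, 0.505], [0.826, -0.035, -0.563]]
contact_force: [0.8, -1.2, -0.3]
gripper_width: 0.113
gripper_force: 58.9
lower end [0.37590866 0.25214948 0.17018752] joints [-0.02 -0.21  2.43  1.46  0.55 -0.26]
rot [-0.0681  0.2692 -0.0052] shift [0.0262 0.0116 0.0689]
rot [-0.0681  0.2692 -0.0052] shift [-0.0729  0.0158  0.1365]
```

To row units: 0.27 rad / 3.1416 = 0.0859.

```bash
echo '{"deltas":[[-0.0032, 0.0127, 0, 0.01, 0.003, 0.015, 0], [-0.0064, 0.0255, 0, 0.02, 0.006, 0.03, 0], [-0.0095, 0.0414, 0, 0.026, 0.009, 0.045, 0], [-0.0143, 0.0573, 0, 0.026, 0.012, 0.06, 0], [-0.0191, 0.07, 0, 0.026, 0.012, 0.069, 0], [-0.0216, 0.0859, -0.0016, 0.026, 0.012, 0.069, 0], [-0.0216, 0.0859, -0.0016, 0.026, 0.012, 0.069, 0], [-0.0216, 0.0859, -0.0016, 0.026, 0.012, 0.069, 0]]}' | python3 steer.py; python3 g.py
```

```text
t: 8.98
tool_pos: [0.4761, 0.3098, 0.231]
tool_rot: [[0.273, 0.547, 0.791], [0.175, -0.837, 0.518], [0.946, -0.003, -0.324]]
contact_force: [0.1, -0.6, -0.5]
gripper_width: 0.107
gripper_force: 58.9
lower end [0.45878357 0.2987729  0.14342856] joints [ 0.12  0.17  2.51  2.54  0.84 -1.3 ]
rot [-0.0045  0.0001 -0.0015] shift [ 0.0005  0.001  -0.0003]
rot [-0.0045  0.0001 -0.0015] shift [-0.113   0.0013  0.0386]
```

```bash
echo '{"deltas":[[0, 0, 0, -0.012, 0, 0.004, 0], [0, 0, 0, -0.024, 0, 0.008, 0], [0, 0, 0, -0.036, 0, 0.012, 0], [0, 0, 0, -0.048, 0.001, 0.016, 0], [0, 0, 0, -0.06, 0.001, 0.021, 0], [0, 0, 0, -0.06, 0.001, 0.021, 0]]}' | python3 steer.py; python3 g.py
python3 - <<'E'
from h import *
w=r.grab_frame("scene")[:,:,::-1];v=r.grab_frame("wrist")[:,:,::-1]
cv2.imwrite("pics/p.png",np.hstack([cv2.resize(w[150:330,120:300],(400,400),interpolation=cv2.INTER_CUBIC),cv2.resize(v[:400,120:520],(400,400))]))
E
```

```text
t: 9.48
tool_pos: [0.4782, 0.309, 0.169]
tool_rot: [[0.269, 0.547, 0.793], [0.173, -0.837, 0.518], [0.947, -0.002, -0.32]]
contact_force: [0.5, -0.5, -0.6]
gripper_width: 0.112
gripper_force: 58.9
lower end [0.46131245 0.29813992 0.08132498] joints [ 0.11  0.43  2.56  2.65  1.12 -1.5 ]
rot [-0.0038 -0.0043 -0.0006] shift [ 0.0588 -0.001  -0.0214]
rot [-0.0038 -0.0043 -0.0006] shift [-0.0549 -0.0008  0.017 ]
```

View pics/p.png

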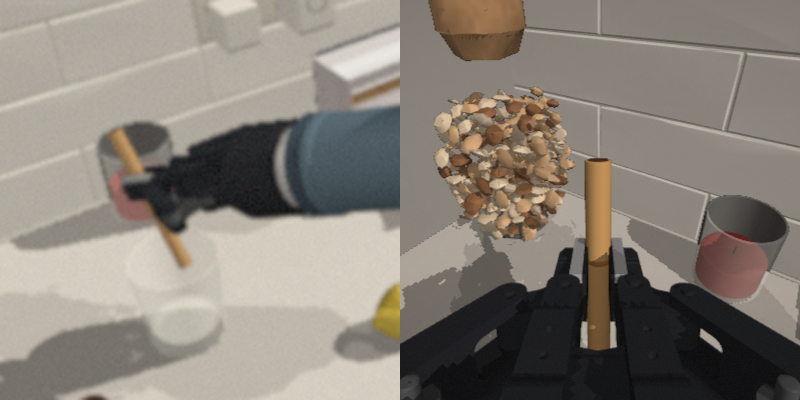

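The straw's lower end (crop (186,262)) is inside the tumbler mouth (centre about (172,252)), offset toward the robot as planned. Continuing down.

```bash
echo '{"deltas":[[0, 0, 0, -0.011, 0, 0.003, 0], [0, 0, 0, -0.022, 0, 0.007, 0], [0, 0, 0, -0.033, 0, 0.01, 0], [0, 0, 0, -0.044, -0.001, 0.014, 0], [0, 0, 0, -0.053, -0.001, 0.017, 0], [0, 0, 0, -0.053, -0.001, 0.017, 0], [0, 0, 0, -0.053, -0.001, 0.017, 0]]}' | python3 steer.py; python3 g.py
```

```text
t: 10.17
tool_pos: [0.4784, 0.3092, 0.1149]
tool_rot: [[0.266, 0.544, 0.796], [0.174, -0.839, 0.516], [0.948, 0.002, -0.318]]
contact_force: [-0.6, -0.2, 0.4]
gripper_width: 0.11
gripper_force: 58.9
lower end [0.46178215 0.2981998  0.02721314] joints [ 0.12  0.68  2.58  2.7   1.35 -1.63]
rot [-0.0001 -0.0067  0.0019] shift [ 0.1101 -0.0006 -0.0387]
rot [-0.0001 -0.0067  0.0019] shift [-0.0037 -0.0008 -0.0005]
```

```bash
echo '{"deltas":[[0, 0, 0, 0, 0, 0, 0.25], [0, 0, 0, 0, 0, 0, 0.4], [0, 0, 0, 0, 0, 0, 0.4], [0, 0, 0, 0, 0, 0, 0.4], [0, 0, 0, 0, 0, 0, 0.4], [0, 0, 0, 0, 0, 0, 0.4], [0, 0, 0, 0, 0, 0, 0.4], [0, 0, 0, 0, 0, 0, 0.4]]}' | python3 steer.py
python3 - <<'E'
from h import *
w=r.grab_frame("scene")[:,:,::-1];v=r.grab_frame("wrist")[:,:,::-1]
cv2.imwrite("pics/q.png",np.hstack([cv2.resize(w[150:330,120:300],(400,400),interpolation=cv2.INTER_CUBIC),cv2.resize(v[:400,120:520],(400,400))]))
print(np.round(r.state()['joints'],3))
E
```

```text
t: 10.83
tool_pos: [0.4781, 0.3084, 0.1138]
tool_rot: [[0.266, 0.543, 0.796], [0.176, -0.84, 0.514], [0.948, 0.003, -0.319]]
contact_force: [-0.2, 0.1, 0.4]
gripper_width: 0.399
gripper_force: 0.0
[ 0.116  0.683  2.581  2.7    1.356 -1.63 ]
```

View pics/q.png

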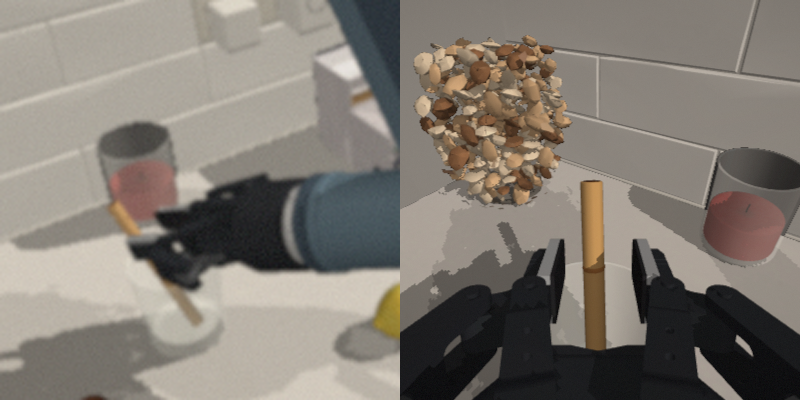

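The straw leans in the upright tumbler (left half, (118,205) to (198,322)) and both fingers are clear of it. Retreat straight up along the descent path.

```bash
echo '{"deltas":[[0, 0, 0, 0.01, 0, -0.004, 0.4], [0, 0, 0, 0.022, 0, -0.009, 0.4], [0, 0, 0, 0.036, 0, -0.014, 0.4], [0, 0, 0, 0.05, 0, -0.019, 0.4], [0, 0, 0, 0.065, 0, -0.024, 0.4], [0, 0, 0, 0.08, 0, -0.03, 0.4], [0, 0, 0, 0.095, 0, -0.035, 0.4], [0, 0, 0, 0.11, 0, -0.04, 0.4]]}' | python3 steer.py; echo '{"deltas":[[0, 0, 0, 0.03, 0, -0.012, 0.4], [0, 0, 0, 0.05, 0, -0.03, 0.4], [0, 0, 0, 0.06, 0, -0.045, 0.4], [0, 0, 0, 0.06, 0, -0.045, 0.4], [0, 0, 0, 0.06, 0, -0.045, 0.4], [0, 0, 0, 0.06, 0, -0.045, 0.4], [0, 0, 0, 0.06, 0, -0.045, 0.4], [0, 0, 0, 0.06, 0, -0.045, 0.4]]}' | python3 steer.py;python3 - <<'E'
from h import *
w=r.grab_frame("scene")[:,:,::-1];v=r.grab_frame("top")[:,:,::-1]
cv2.imwrite("pics/z.png",np.hstack([cv2.resize(w[130:330,150:350],(400,400),interpolation=cv2.INTER_CUBIC),cv2.resize(v[120:280,170:330],(400,400),interpolation=cv2.INTER_CUBIC)]))
print(np.round(r.state()['joints'],3))
E
```

```text
t: 11.6
tool_pos: [0.475, 0.307, 0.2313]
tool_rot: [[0.267, 0.543, 0.796], [0.176, -0.84, 0.513], [0.947, 0.004, -0.32]]
contact_force: [0.7, 0.1, 0.5]
gripper_width: 0.403
gripper_force: 0.0
t: 12.27
tool_pos: [0.4557, 0.2947, 0.3002]
tool_rot: [[0.27, 0.543, 0.795], [0.176, -0.84, 0.513], [0.947, 0.002, -0.322]]
contact_force: [0.2, -0.0, -1.6]
gripper_width: 0.397
gripper_force: 0.0
[ 0.061 -0.116  2.474  2.227  0.626 -0.941]
```

View pics/z.png

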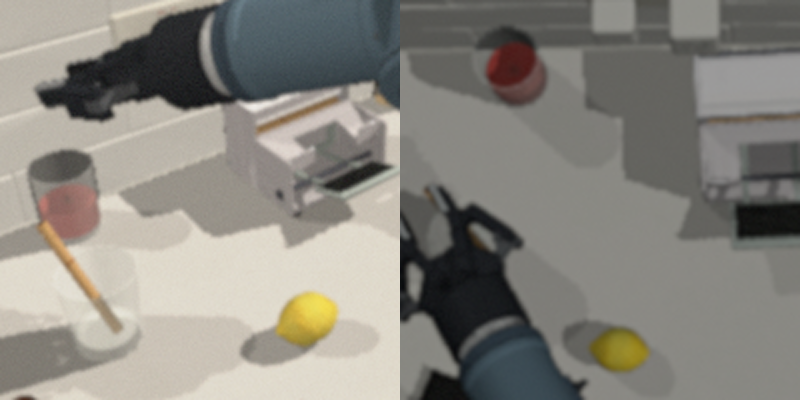

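The straw leans in the upright tumbler (left half, (45,228) to (115,328)), the robot is clear, the tray is empty, and the other objects in view are undisturbed.

```bash
python3 -c "
from station import r
print(r.job_done())"
```

```text
the job is handed in; nothing more can be done
None
```

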